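Eject the charged scanner battery and catch it

ROBOT

A 6-joint arm with a two-finger parallel gripper is mounted at the origin on the work surface. World frame = base frame: x ahead of the robot, y to its left, z up, the work surface at z = 0. Lengths are in m, angles in rad, forces in N, time in s.
With the tool pointing down it reaches from about 0.4 to 0.825 m from the base axis. Payload 7 kg.
Tool frame: the origin (TCP) lies where the fingers leave the gripper's body, on its centre line; the fingertips stand env.finger_overhang ahead of it and the grasp point (between the pads) lies 47 mm ahead of it (env.finger_overhang is the distance from the TCP to the fingertips, in m); z points along the fingers, y is the line along which they close (so a half turn about z gives the same grasp; the last joint's range is limited). The gripper opens to 88 mm and grips with 3 to 60 N. Pads are 19 mm wide; open, the fingers measure 130 mm over their backs; the gripper's body (78 mm by 193 mm) begins 47 mm behind the grasp point.
Start: joints at [1.507, 0.359, 0.012, 0, -1.224, -0.288], TCP at [0.233, 0.634, 0.292] pointing down, gripper open.
Joint ranges: [-3.07, 3.07], [-1.43, 2.12], [-1.02, 1.25], [-3.03, 1.67], [-3.05, -0], [-3.03, 3.03]. Speed limits (rad/s): [2.39, 2.39, 3.01, 3.14, 3.14, 3.14].

INTERFACE

Orientations are given as a 3x3 rotation matrix whose columns are the frame's x, y, z axes.
In Python, from station import env gives the robot as it stands. The module is installed in compiled form; this text tells all that it offers.
- The arm moves only by the shell command python3 -m inch 'ROWS' [FORCE]. ROWS is text: rows parted by semicolons, each of 7 numbers parted by spaces: the shift along the tool's x, y, z in cm, then the turn, a rotation vector about the tool's x, y, z in rad, then the finger opening in cm, from 0 to 8.76. A call has 1 to 12 rows; each row is the pose to reach, as a shift and turn from the pose commanded when the call began, along the tool's axes at that moment; what a row does not reach only later rows make up. A row lasts 1/10 s, in which the tool goes at most 50 mm and 8.59 degrees, less where a joint would pass 70% of its speed; a pose out of reach is approached as far as the arm can. A call with a gripper value outside its range is refused whole. The fingers move at their own pace and stop on an object; FORCE is the grip in N (left out, the last holds). Time passes only in rows, so rows that repeat a pose let the fingers close. It gives the time, the measured TCP pose, the force, the opening and the grip force at its end, in the units of the state.
- env.get_state(): the state, without advancing time (a new reading comes with each control period).
- env.get_image(name): name is "scene" or "top" or "wrist"; returns the picture (400x640x3 uint8, red, green, blue); there is no depth.
- env.calibration(name): a dict with "intrinsics" (3x3 intrinsics, pixels), "rvec" (rotation vector, rad) and "tvec" (3), from world to camera coordinates, as OpenCV has them; the wrist camera has in their place "tool_from_camera" (4x4, takes a point from camera to tool coordinates, whose origin is the TCP and whose axes are the flange's). Camera axes: x right, y down, z forward; pixel columns grow to the right and rows downward; lengths in m; the calibration is good to about 2 mm. A picture is of the moment at which its call begins: read the wrist's pose just before it. calibration takes no time and is no camera call.
- env.sign_off(): hands the job in; it is judged then, once.
Trained networks look in the newest picture that a camera, given by its name, has taken for a name from the list of things; names that differ only in an ending like _2 or _b are one class to them, and where a whole thing is asked for, a point or a joint stands for the part that bears it (a point fixed in the world has none). Each returns a list of dicts, best first, with "confidence" (0 to 1); they miss things now and then, are a little off and sometimes report something else, mostly with a low value. They report only what shows in the picture. A call takes as long as a camera call.
- env.spot_in(camera, target): "extent" ([left, top, right, bottom] in pixels, round what is visible of it).
- env.pinpoint(camera, target): "pixel" ([row, column] in pixels: a listed point, or the origin of a listed thing).
The state is a dict: "time_s": time; "qpos": joint angles; "joint_velocities": joint speeds; "tau": joint torques, N m; "ee_pos": TCP position; "tool_rot": TCP orientation; "force": force on the tool from outside, world axes, zero at the start; "torque": the same for the moment, N m; "opening": finger opening in m; "finger_force": force on a finger pad.
Only numpy, scipy, OpenCV 4.12 (cv2) and the standard library are available. Lean on these libraries where they do the work, as an engineer would, in place of code of your own. Each camera call takes 0.05 s, during which the arm holds its last target. There are 200 camera calls.

TASK

One of the three spare scanner batteries in the charger shows green: press down the orange release key just to the right of its lane with one finger, and with the other finger in the lane stop the battery as its spring pops it out, before it slides off the front of the charger. Finish while holding: key still held well down, battery sprung clear of its place by at least half a centimetre and resting still against your finger in its lane. Do not pick the battery up, leave the two red batteries latched in their bays, and do not disturb the goods lying around.

Things in the scene. Friction and masses are not known exactly. Their poses are not given: they have to be found in the camera images.
- charger: three-bay battery charger, fixed: grey wedge 276 mm wide, 195 mm deep, highest at the rear (0.11 m above the bench), front edge 15 mm high facing the robot. Origin on the bench under it; x to its rear, y to its left. The deck carries three parallel sloping lanes; between the lanes it lies 4 mm below the lane floors
- tray: the sloping deck. Origin: floor of the middle lane, level along the lane with the key centres, 42 mm above the bench. x uphill along the lanes (20 deg slope), y to the left lane, z square to the floor. Lane centres at y = +84, 0, -84 mm, 45 mm wide inside, rails 5 mm high (15 mm for x over 45 mm), open at the front edge, x = -75 mm. Slippery (friction about 0.15)
- battery_green: charged battery: light-grey block 62 (along lane) x 42 x 20 mm, 95 g, green window 36 x 24 mm on top. Origin: centre of underside; axes as the tray's. Lies loose in any one lane. Latched: origin at tray x = 63 mm, front face at 32 mm. Let go, a spring pusher drives it down the lane (-x) with 3.5 falling to 1.5 N over 18 mm, up to 0.4 m/s; then it slides on by its weight
- latch_b (a point): top of the middle lane's steel latch, standing 4 mm above the lane floor just before the battery (tray x = 28 to 32 mm, 20 mm wide); it sinks with the key and lets the battery go. The outer lanes have the same, 84 mm to either side
- battery_red1: a battery still charging: same block with a red window; in another lane, latched, to be left there
- battery_red2: a battery still charging: same block with a red window; in another lane, latched, to be left there
- key_a_top (a point): release key of the left (tray y = +84 mm) lane: top centre of an orange cap, 20 mm along the lane x 24 mm across, level on top, on the right of its lane as the robot sees it: 41.5 mm towards -y of the tray from the lane centre. Its top is 20 mm above the tray origin when up, 12 mm when fully pressed
- key_b_top (a point): release key of the middle (tray y = 0) lane: top centre of an orange cap, 20 mm along the lane x 24 mm across, level on top, on the right of its lane as the robot sees it: 41.5 mm towards -y of the tray from the lane centre. Its top is 20 mm above the tray origin when up, 12 mm when fully pressed
- key_c_top (a point): release key of the right (tray y = -84 mm) lane: top centre of an orange cap, 20 mm along the lane x 24 mm across, level on top, on the right of its lane as the robot sees it: 41.5 mm towards -y of the tray from the lane centre. Its top is 20 mm above the tray origin when up, 12 mm when fully pressed
- key_a (a joint): left bay's key: 0 m up, 0.008 m fully down; moves straight down, springs back; 3 N to start, 6 N at the bottom; its battery is let go at about 0.0045 m
- key_b (a joint): middle bay's key: same values
- key_c (a joint): right bay's key: same values
- terminal: bystander left of the charger: black handheld scanner terminal lying flat, 165 x 74 x 22 mm, origin under its centre
- breaker: bystander right of the charger: white three-pole circuit breaker, 66 x 54 x 70 mm, origin under its centre
- junction_box: bystander right of the charger: grey round junction box, 72 mm across, 38 mm high, origin under its centre
- socket: bystander behind the charger: white wall socket, 82 x 82 x 37 mm, origin under its centre
- carton: bystander behind the charger: small white carton with red band, 75 x 115 x 55 mm, origin under its centre
- tape: bystander in front of the charger: blue tape roll lying flat, 68 mm across, 19 mm high, origin under its centre

How it is judged:
On the way:
1. the green battery springs out of its place while the key of its own bay is down (((value of joint key_a above 0.005 m and y of battery_green in the frame of tray between 0.072 and 0.096 m) or (value of joint key_b above 0.005 m and y of battery_green in the frame of tray between -0.012 and 0.012 m) or (value of joint key_c above 0.005 m and y of battery_green in the frame of tray between -0.096 and -0.072 m)) and x of battery_green in the frame of tray below 0.059 m), for 0.1 s.
At the end, for the whole second after the job is handed in: the green battery's own key is held over 5 mm down; that battery is at least 5 mm down its lane, wholly on the lane, on its floor within 8 mm, under 10 mm/s and touching a finger (over 0.05 N); both red batteries within 6 mm of their places (((value of joint key_a above 0.005 m and y of battery_green in the frame of tray between 0.072 and 0.096 m) or (value of joint key_b above 0.005 m and y of battery_green in the frame of tray between -0.012 and 0.012 m) or (value of joint key_c above 0.005 m and y of battery_green in the frame of tray between -0.096 and -0.072 m)) and x of battery_green in the frame of tray between -0.035 and 0.058 m and z of battery_green in the frame of tray between -0.004 and 0.008 m and contact force between the fingers and battery_green above 0.05 N and linear speed of battery_green below 0.01 m/s and distance of each of battery_red1, battery_red2 from where it was at the start of the episode below 0.006 m); the arm keeps its last pose, push and grip.
It fails at once if the green battery is lifted more than 15 mm off the lane floor (z of battery_green in the frame of tray above 0.015 m).
It fails at once if the green battery slides off the front of the charger (front face past the edge) (x of battery_green in the frame of tray below -0.044 m).
It fails at once if a red battery is let out of its place (moved more than 8 mm) (distance of any of battery_red1, battery_red2 from where it was at the start of the episode above 0.008 m).
It fails at once if a bystander is pushed more than 20 mm or lifted (distance of any of terminal, breaker, junction_box, socket, carton, tape from where it was at the start of the episode above 0.02 m).
It also fails if it takes over 38 s, if anything falls off the work surface, if the arm or the gripper's body presses on something with over 40 N, if the wrist force passes 120 N, or if a joint passes its speed limit or range.

## Working session

There is one attempt and no reset: what is moved stays moved. The work goes in short steps, Python scripts to look and compute and a shell command to move; the robot and the scene stay as the last step left them, time stands still between calls to the robot, and variables do not carry over. Pictures are saved under pics/ and viewed, at most 10 in all, crops included, and the job is handed in when it is done.

```bash
mkdir -p pics; cat > h.py <<'E'
import numpy as np,cv2
from station import env
def snap(n,f):
    im=env.get_image(n); cv2.imwrite('pics/'+f,im[:,:,::-1]); return im
def cam(n,s=None):
    c=env.calibration(n);K=np.array(c['intrinsics'])
    if 'rvec' in c:
        R=cv2.Rodrigues(np.array(c['rvec'],float))[0];t=np.array(c['tvec'],float).ravel()
    else:
        T=np.array(c['tool_from_camera']);s=s or env.get_state()
        Rw=np.array(s['tool_rot'])@T[:3,:3];p=np.array(s['tool_rot'])@T[:3,3]+np.array(s['ee_pos'])
        R=Rw.T;t=-R@p
    return K,R,t
E
python3 - <<'E'
from h import *
np.set_printoptions(precision=4,suppress=True)
s=env.get_state();print(s['time_s'],s['ee_pos'],s['tool_rot'],s['opening'],env.finger_overhang)
for n in ['scene','top']:
    snap(n,n+'0.png')
    K,R,t=cam(n);print(n,K.ravel(),'pos',-R.T@t)
    for k in ['tray','charger','key_a_top','key_b_top','key_c_top','latch_b','battery_green','battery_red1','battery_red2']:
        print(k,[(np.round(d['pixel'],1),round(d['confidence'],2)) for d in env.pinpoint(n,k)][:4])
E
```

```text
0.0 [0.2325 0.6333 0.2912] [[ 0.9387 -0.3447 -0.0004]
 [-0.3447 -0.9387 -0.0016]
 [ 0.0002  0.0017 -1.    ]] 0.08755382459638793 0.0656
scene [372.2133   0.     325.2636   0.     372.2133 198.7206   0.       0.
   1.    ] pos [ 1.0991 -0.1409  0.6465]
tray []
charger [(array([206.5, 330.1]), 0.77)]
key_a_top [(array([175.8, 342.4]), 0.64), (array([201.2, 336.4]), 0.54)]
key_b_top []
key_c_top [(array([202. , 274.6]), 0.52)]
latch_b []
battery_green [(array([188.1, 371.9]), 0.81)]
battery_red1 [(array([211.9, 305.8]), 0.69), (array([220.5, 230.1]), 0.62), (array([199.1, 335.8]), 0.59), (array([199.6, 273.4]), 0.51)]
battery_red2 [(array([211.9, 305.8]), 0.69), (array([220.5, 230.1]), 0.62), (array([199.1, 335.8]), 0.59), (array([199.6, 273.4]), 0.51)]
top [367.5821   0.     322.7371   0.     367.5821 203.0083   0.       0.
   1.    ] pos [0.4744 0.009  0.7434]
tray [(array([237.3, 311.3]), 0.84)]
charger []
key_a_top [(array([207.4, 309.5]), 0.71), (array([237.7, 290.5]), 0.46)]
key_b_top [(array([232.4, 337.3]), 0.73)]
key_c_top [(array([224.8, 382.6]), 0.68)]
latch_b []
battery_green [(array([212.5, 265.8]), 0.75), (array([224.4, 317.7]), 0.29)]
battery_red1 [(array([203.4, 310.1]), 0.9), (array([199. , 352.4]), 0.81)]
battery_red2 [(array([203.4, 310.1]), 0.9), (array([199. , 352.4]), 0.81)]
```

View pics/top0.png

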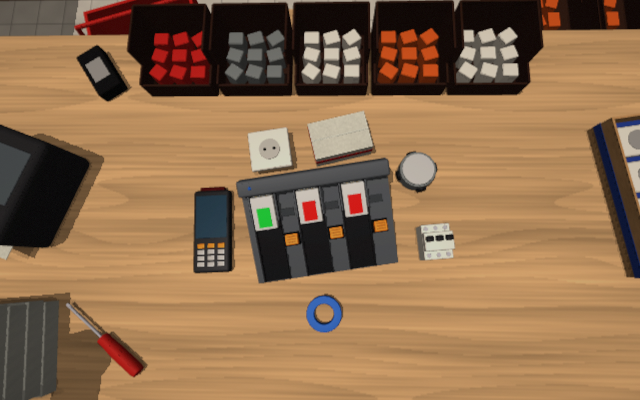

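View pics/scene0.png

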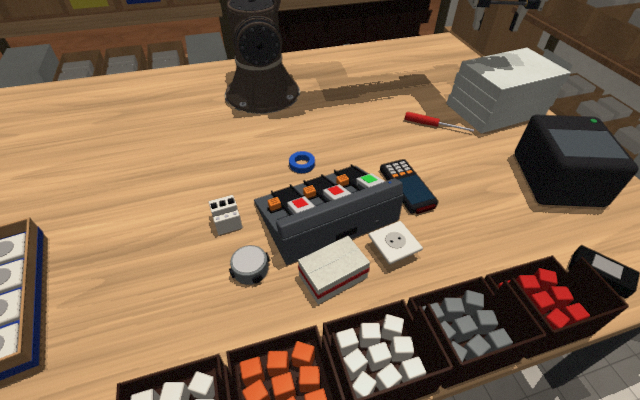

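The green window is in the left lane, at about (264,217) in the top view, and its key, key_a, is at about (292,239). The red batteries are in the middle and right lanes. Next I'll fit the charger pose from the coloured blobs in both views.

```bash
cat > fit.py <<'E'
from h import *
from scipy.optimize import least_squares
np.set_printoptions(precision=4,suppress=True)
a=np.deg2rad(20)
def Rt(yaw):
    c,s=np.cos(yaw),np.sin(yaw)
    return np.array([[c,-s,0],[s,c,0],[0,0,1]])@np.array([[np.cos(a),0,-np.sin(a)],[0,1,0],[np.sin(a),0,np.cos(a)]])
V=[0.063,0,.02]
M={'ka':(.0425,0),'kb':(-.0415,0),'kc':(-.1255,0),'g':(.084,1),'r1':(0,1),'r2':(-.084,1)}
def pt(p,k):
    y,b=M[k];R=Rt(p[2]);o=np.array([p[0],p[1],.042])
    return o+R@[.063,y,.02] if b else o+R@[0,y,0]+[0,0,.020]
def blobs(im,box):
    h=cv2.cvtColor(im,cv2.COLOR_RGB2HSV);H,S,Vv=[h[...,i].astype(int) for i in range(3)]
    out={}
    for n,m in dict(o=(H>8)&(H<20)&(S>190)&(Vv>120),g=(H>45)&(H<80)&(S>130)&(Vv>80),r=((H<6)|(H>174))&(S>170)&(Vv>100)).items():
        m=m.astype(np.uint8);z=np.zeros_like(m);z[box[1]:box[3],box[0]:box[2]]=m[box[1]:box[3],box[0]:box[2]]
        _,_,st,c=cv2.connectedComponentsWithStats(z)
        out[n]=[(c[i],st[i,4]) for i in range(1,len(c)) if st[i,4]>25]
    return out
def proj(n,X,C={}):
    if n not in C:C[n]=cam(n)
    K,R,t=C[n]
    q=K@(R@X+t);return q[:2]/q[2]
E
python3 - <<'E'
from fit import *
obs=[]
for n,box in [('top',(236,150,400,290)),('scene',(255,165,385,220))]:
    B=blobs(env.get_image(n),box)
    for k in B:print(n,k,[(c,int(s)) for c,s in B[k]])
    d=1 if n=='top' else -1
    for k,names in [('o',['ka','kb','kc']),('g',['g']),('r',['r1','r2'])]:
        L=sorted([c for c,s in B[k]],key=lambda c:d*c[0])
        if len(L)==len(names): obs+=[(n,m,c) for m,c in zip(names,L)]
for sel in ['top','scene','both']:
    O=[o for o in obs if sel in('both',o[0])]
    f=lambda p:np.concatenate([proj(n,pt(p,k))-c for n,k,c in O])
    r=least_squares(f,[.43,.03,.1],loss='soft_l1');print(sel,r.x,r.cost);print(f(r.x).reshape(-1,2))
print('key a',pt(r.x,'ka'))
E
```

```text
top o [(array([380.3287, 225.2797]), 143), (array([335.5603, 232.0851]), 141), (array([291.0719, 238.7266]), 139)]
top g [(array([264.2112, 217.3103]), 232)]
top r [(array([355.0312, 203.3393]), 224), (array([309.5068, 210.3756]), 221)]
scene o [(array([342.2817, 177.9859]), 71), (array([309.1831, 189.3662]), 71), (array([273.7595, 201.4051]), 79)]
scene g [(array([368.5143, 178.3429]), 70)]
scene r [(array([334.9324, 189.9865]), 74), (array([299.3494, 202.4458]), 83)]
top [0.5225 0.0492 0.1808] 7.989922763761783
[[ 0.5881  2.9006]
 [ 0.7573  1.7932]
 [ 0.7174  0.8373]
 [-0.6952 -0.8709]
 [-0.6235 -1.8325]
 [-0.7073 -2.7053]]
scene [0.525  0.0497 0.1712] 5.32333105314399
[[-1.167  -1.268 ]
 [-1.1136 -1.1344]
 [-1.0071 -0.8678]
 [ 0.996   0.475 ]
 [ 1.1467  0.8948]
 [ 0.9015  1.3639]]
both [0.5239 0.0495 0.1736] 13.761757475719905
[[ 0.4225  2.0033]
 [ 0.6286  1.2202]
 [ 0.6391  0.587 ]
 [-0.6706 -1.9671]
 [-0.5688 -2.6024]
 [-0.6088 -3.1508]
 [-1.404  -1.6075]
 [-1.2875 -1.4373]
 [-1.1225 -1.1285]
 [ 0.7477  0.0736]
 [ 0.9729  0.5277]
 [ 0.7985  1.0368]]
key a [0.5166 0.0914 0.062 ]
```

```bash
python3 - <<'E'
from fit import *
O=[('top','kc',(380.3,225.3)),('top','kb',(335.6,232.1)),('top','ka',(291.1,238.7)),('scene','ka',(342.3,178)),('scene','kb',(309.2,189.4)),('scene','kc',(273.8,201.4)),
('top','g',(264.2,217.3)),('top','r1',(309.5,210.4)),('top','r2',(355,203.3)),('scene','g',(368.5,178.3)),('scene','r1',(334.9,190)),('scene','r2',(299.3,202.4))]
def pt2(p,k):
    return pt(p[:3],k)+(Rt(p[2])@[p[3],p[4],0] if M[k][1] else 0)
for sel in ['top','scene','both']:
    P=[o for o in O if sel in('both',o[0])]
    f=lambda p:np.concatenate([proj(n,pt2(p,k))-c for n,k,c in P])
    r=least_squares(f,[.52,.05,.17,0,0]);print(sel,r.x,r.cost,pt(r.x,'ka'));print(f(r.x).reshape(-1,2))
E
```

```text
top [ 0.5268  0.0507  0.1597 -0.008  -0.0002] 0.06702988432155071 [0.5201 0.0926 0.062 ]
[[ 0.1936 -0.0774]
 [ 0.0291 -0.0638]
 [-0.2251  0.133 ]
 [-0.0195 -0.042 ]
 [ 0.0289 -0.0611]
 [-0.0094  0.1026]]
scene [ 0.5295  0.0512  0.1605 -0.0125  0.0011] 0.04624208841903761 [0.5227 0.0931 0.062 ]
[[ 0.1737 -0.0079]
 [-0.0149 -0.0699]
 [-0.1517  0.0338]
 [-0.1329  0.0008]
 [ 0.1059 -0.0298]
 [ 0.0255  0.0507]]
both [ 0.5275  0.051   0.1603 -0.0087 -0.0001] 1.1962848155036052 [0.5207 0.0929 0.062 ]
[[ 0.0261 -0.4781]
 [-0.1254 -0.4389]
 [-0.3677 -0.2164]
 [-0.1974 -0.5657]
 [-0.3502 -0.6676]
 [-0.4444 -0.6079]
 [-0.137   0.0283]
 [-0.1094 -0.0146]
 [-0.1697  0.1253]
 [-0.1447  0.1685]
 [-0.0044  0.1721]
 [-0.196   0.2914]]
```

```bash
python3 - <<'E'
import cv2,numpy as np
a=cv2.resize(cv2.imread('pics/top0.png')[150:290,230:405],None,fx=4,fy=4,interpolation=cv2.INTER_CUBIC);cv2.imwrite('pics/c1.png',a)
E
```

```text
(no output)
```

View pics/c1.png

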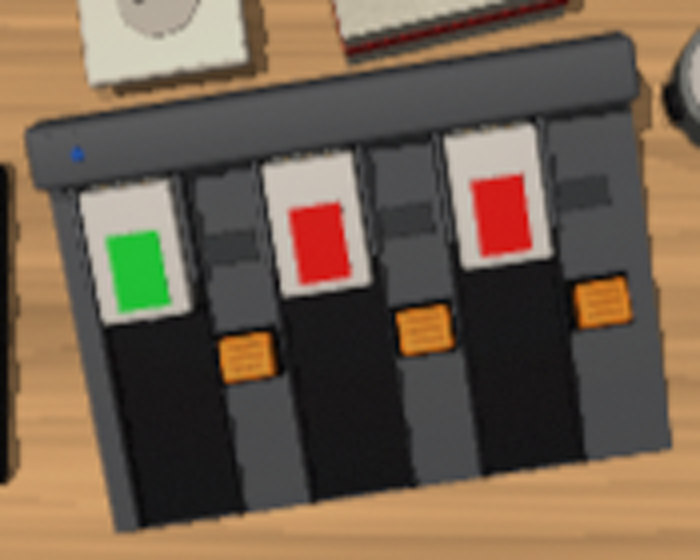

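The crop shows the three orange keys to the right of their lanes, with key a at crop (247,357), and the windows sit forward on the battery tops. Both views agree on the key to about 2 mm: (0.5207, 0.093), yaw 0.16.

```bash
cat > rel.py <<'E'
import sys
from fit import *
from scipy.spatial.transform import Rotation as Ro
def rel(p,yaw,tilt=0):
    s=env.get_state();R=np.array(s['tool_rot'])
    Rg=Ro.from_euler('z',yaw).as_matrix()@np.diag([1,-1,-1])
    return R.T@(np.array(p)-s['ee_pos'])*100,Ro.from_matrix(R.T@Rg).as_rotvec()
E
python3 - <<'E'
from rel import *
for p in [(.3,.42,.29),(.517,.1135,.29),(.517,.1135,.18)]:print(*rel(p,.16))
E
```

```text
[13.6861 17.7316  0.2168] [ 0.     -0.     -0.5118]
[44.6188 39.0267  0.2178] [ 0.     -0.     -0.5118]
[44.6186 39.0265 11.2178] [ 0.     -0.     -0.5118]
```

```bash
python3 -m inch '3 4 0 0 0 0 8; 6 8 0 0 0 0 8;9 12 0 0 0 0 6;13.7 17.7 0 0 0 -0.1 4;17 20 0 0 0 -0.2 2;21 23 0 0 0 -0.3 2;25 25.5 0 0 0 -0.4 2.03;29 28 0 0 0 -0.51 2.03;33 31 0 0 0 -0.51 2.03;37 33.5 0 0 0 -0.51 2.03;41 36.5 0 0 0 -0.51 2.03;44.6 39 0 0 0 -0.51 2.03' 30
python3 - <<'E'
from rel import *
print(*rel((.517,.1135,.18),.16))
E
```

```text
time_s: 2.3
ee_pos: [0.5178, 0.1119, 0.2926]
tool_rot: [[0.987, 0.158, 0.001], [0.158, -0.987, 0.001], [0.001, -0.0, -1.0]]
force: [1.0, 1.5, 0.1]
opening: 0.0207
finger_force: 0.0
[-0.0589 -0.1693 11.2619] [-0.0004 -0.0009 -0.0017]
```

```bash
python3 -m inch '0 0 4 0 0 0 2.03;0 0 8 0 0 0 2.03;0 0 11 0 0 0 2.03;0 0 11 0 0 0 2.03;0 0 11 0 0 0 2.03'
python3 - <<'E'
from rel import *
print(*rel((.517,.1135,.18),.16))
s=env.get_state();im=snap('wrist','w1.png');snap('scene','s1.png')
K,R,t=cam('wrist',s)
B=blobs(im,(0,0,640,400))
for k in B:print(k,[(c,int(n)) for c,n in B[k]])
p=[.5275,.051,.1603]
for k in M:
    q=K@(R@pt(p,k)+t);print(k,q[:2]/q[2])
# intersect orange blobs with z=.062
for c,n in B['o']:
    d=R.T@np.linalg.inv(K)@[c[0],c[1],1];o=-R.T@t;print(c,o+d*(.062-o[2])/d[2])
# fingertips projections in image
for y in (-.0208,.0208):
    X=np.array(s['tool_rot'])@[0,y,env.finger_overhang]+s['ee_pos'];q=K@(R@X+t);print('tip',X,q[:2]/q[2])
E
```

```text
time_s: 2.8
ee_pos: [0.5173, 0.1139, 0.1828]
tool_rot: [[0.987, 0.158, -0.0], [0.158, -0.987, -0.001], [-0.0, 0.001, -1.0]]
force: [0.3, 1.3, -0.3]
opening: 0.0203
finger_force: 0.0
[-0.0378  0.0362  0.2805] [ 0.0007  0.0002 -0.0013]
o [(array([139.6271, 180.661 ]), 59), (array([162.875 , 183.9432]), 88), (array([183.7042, 185.3028]), 142), (array([548.1206, 205.1055]), 597), (array([347.1986, 208.9081]), 740), (array([453.0137, 206.0068]), 730), (array([565.9111, 205.5444]), 90), (array([564.0357, 210.625 ]), 56)]
g [(array([290.4965, 156.1126]), 1696)]
r [(array([501.9111,   7.3747]), 990), (array([161.5471,  43.9186]), 393), (array([415.1722, 155.5876]), 1649), (array([539.561 , 155.5889]), 1647)]
ka [346.7725 211.4938]
kb [455.23  211.228]
kc [563.6247 210.9623]
g [288.6223 145.3577]
r1 [415.8769 145.0684]
r2 [543.045  144.7792]
[139.6271 180.661 ] [0.5202 0.2513 0.062 ]
[162.875  183.9432] [0.5204 0.234  0.062 ]
[183.7042 185.3028] [0.5218 0.2184 0.062 ]
[548.1206 205.1055] [ 0.5502 -0.0593  0.062 ]
[347.1986 208.9081] [0.5228 0.093  0.062 ]
[453.0137 206.0068] [0.5379 0.0129 0.062 ]
[565.9111 205.5444] [ 0.552 -0.073  0.062]
[564.0357 210.625 ] [ 0.5478 -0.0731  0.062 ]
tip [0.514  0.1344 0.1172] [284.4287 240.2288]
tip [0.5206 0.0933 0.1172] [355.0752 240.174 ]
```

View pics/w1.png

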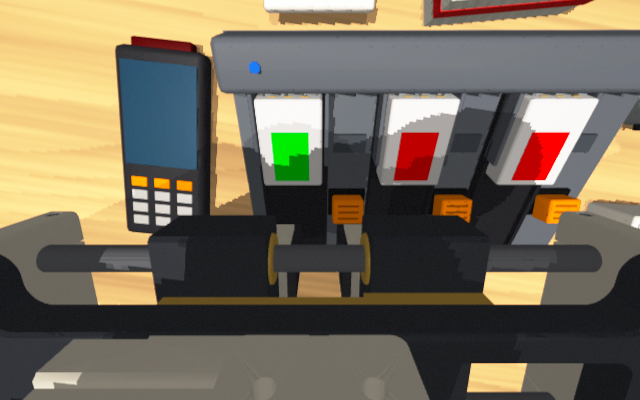

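The wrist view shows the green window at (290,156), key a at (347,209), and two finger strips near (287,260) and (352,260). I'll zoom in on the fingertips.

```bash
python3 - <<'E'
import cv2,numpy as np
a=cv2.resize(cv2.imread('pics/w1.png')[185:315,250:390],None,fx=4,fy=4,interpolation=cv2.INTER_CUBIC)
b=cv2.resize(cv2.imread('pics/s1.png')[100:230,240:440],None,fx=4,fy=4,interpolation=cv2.INTER_CUBIC)
cv2.imwrite('pics/c2.png',a);cv2.imwrite('pics/c3.png',b)
E
```

```text
(no output)
```

View pics/c2.png

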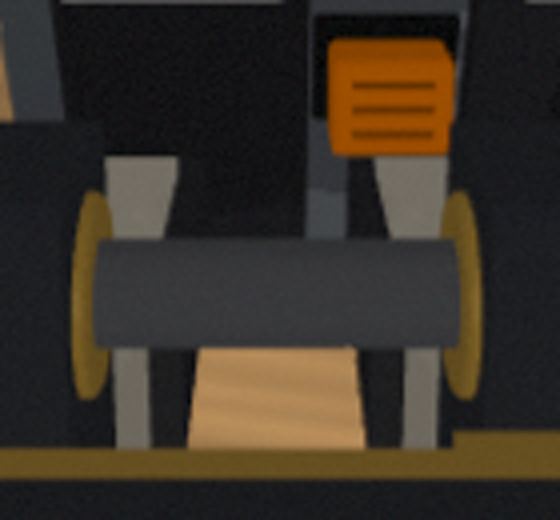

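View pics/c3.png

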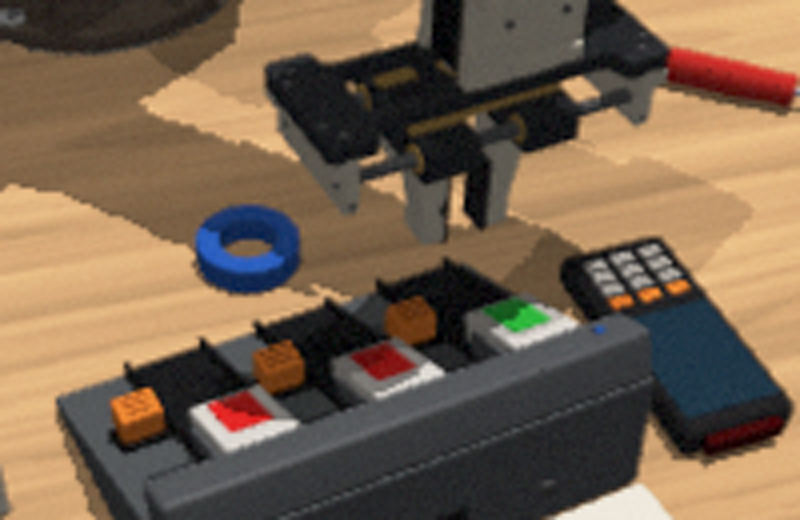

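Near the tips each finger is only about 15.6 mm thick, spanning px 276–302 on the left. For 41.5 mm between tip centres I therefore need an opening of about 2.6 cm. I'll shift 2 mm uphill and descend to just above the key.

```bash
python3 -m inch '0.2 0 1 0 0 0 2.6;0.2 0 3 0 0 0 2.6;0.2 0 5 0 0 0 2.6;0.2 0 5 0 0 0 2.6;0.2 0 5 0 0 0 2.6;0.2 0 5 0 0 0 2.6'
python3 - <<'E'
from rel import *
s=env.get_state();print(s['ee_pos'],s['force'],s['opening'])
snap('scene','s2.png');im=snap('wrist','w2.png')
a=cv2.resize(cv2.imread('pics/w2.png')[130:290,230:390],None,fx=3,fy=3,interpolation=cv2.INTER_CUBIC)
b=cv2.resize(cv2.imread('pics/s2.png')[130:230,310:400],None,fx=4.8,fy=4.8,interpolation=cv2.INTER_CUBIC)
b=b[:480,:310] if b.shape[1]<310 else b[:480]
cv2.imwrite('pics/c4.png',np.hstack([a,cv2.resize(b,(310,480)) if b.shape[1]>320 else b]))
E
```

```text
time_s: 3.5
ee_pos: [0.5196, 0.1146, 0.1334]
tool_rot: [[0.987, 0.158, 0.002], [0.158, -0.987, 0.001], [0.002, -0.001, -1.0]]
force: [-0.5, -0.2, -0.2]
opening: 0.0261
finger_force: 0.0
[0.5196 0.1146 0.1334] [-0.5263 -0.1976 -0.1687] 0.026106959272221196
```

View pics/c4.png

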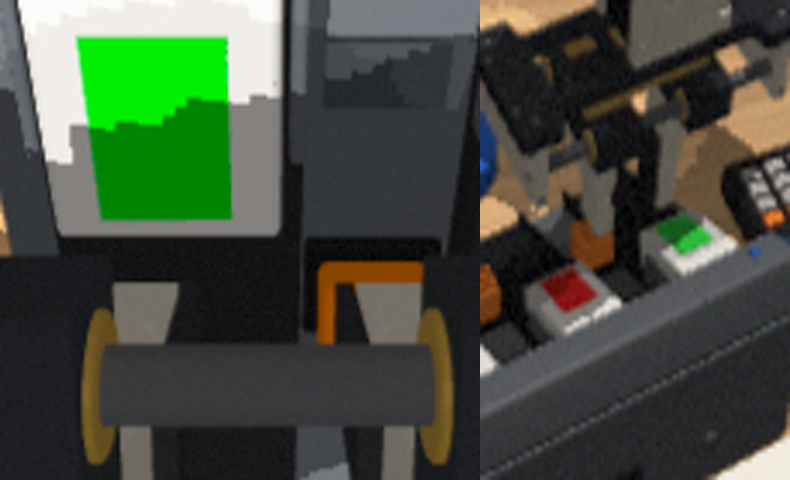

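The key finger sits over the key cap and the lane finger is in the lane ahead of the battery, so I can press.

```bash
python3 -m inch '0.1 0 0.4 0 0 0 2.6;0.1 0 0.8 0 0 0 2.6;0.1 0 1.2 0 0 0 2.6;0.1 0 1.3 0 0 0 2.6;0.1 0 1.3 0 0 0 2.6;0.1 0 1.3 0 0 0 2.6'
python3 - <<'E'
from rel import *
im=snap('wrist','w5.png');print(env.get_state()['force'],env.get_state()['ee_pos'])
cv2.imwrite('pics/c5.png',cv2.resize(cv2.imread('pics/w5.png')[130:290,230:390],None,fx=3,fy=3,interpolation=cv2.INTER_CUBIC))
E
```

```text
time_s: 4.2
ee_pos: [0.5204, 0.1146, 0.1199]
tool_rot: [[0.987, 0.158, 0.001], [0.158, -0.987, 0.0], [0.001, -0.0, -1.0]]
force: [-2.4, 0.7, 10.1]
opening: 0.026
finger_force: 5.8
[-1.8581  0.2706  9.1294] [0.5204 0.1146 0.1198]
```

View pics/c5.png

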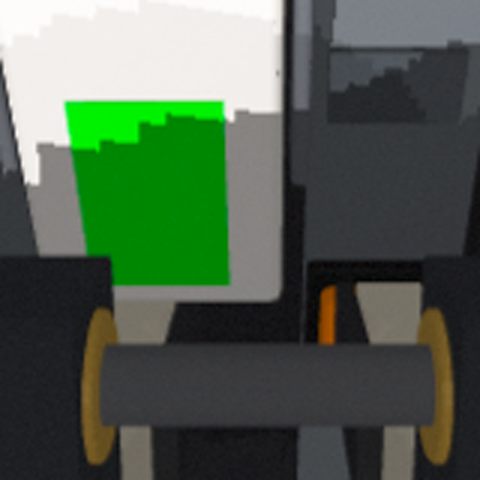

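The battery has sprung out and rests on the lane finger. The key is down about 7.8 mm and the spring is pushing back with about 1.9 N. I'll do a short settle check before handing in.

```bash
python3 -m inch '0 0 0 0 0 0 2.6;0 0 0 0 0 0 2.6;0 0 0 0 0 0 2.6;0 0 0 0 0 0 2.6;0 0 0 0 0 0 2.6'
python3 - <<'E'
from rel import *
a=blobs(env.get_image('wrist'),(230,100,330,240))['g'];b=blobs(env.get_image('wrist'),(230,100,330,240))['g']
print(a,b,env.get_state()['force'])
print(env.sign_off())
E
```

```text
time_s: 4.75
ee_pos: [0.5204, 0.1146, 0.1199]
tool_rot: [[0.987, 0.158, 0.001], [0.158, -0.987, 0.0], [0.001, -0.0, -1.0]]
force: [-0.9, 0.9, 8.5]
opening: 0.0259
finger_force: 5.8
[(array([280.6773, 192.6021]), np.int32(2953))] [(array([280.6773, 192.6021]), np.int32(2953))] [-1.9691  0.8835  9.8737]
the job is handed in; nothing more can be done
None
```

I handed the job in at about 5 s: the left key is held about 7.8 mm down, and the green battery has sprung out and rests still against the lane finger. The hand-in printed no verdict, and I didn't re-check the red batteries or nearby goods after the press.

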